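Set up the coffee counter display

TASK

Set up the counter display. On the round marble board stack the three tins, the blue tin in the middle of the board, the green tin centred on the blue one and the red tin centred on top; stand the steel dosing cup in the middle of the square slate board with the tamper standing inside it, handle up. Never let any of these topple, and leave the yellow carton, the mug and the bean jar standing where they are.

Things in the scene. Friction and masses are not known exactly. Their poses are not given: they have to be found in the camera images.
- marble_board: Round white-grey marble display board, 130 mm across, 12 mm thick, lying fixed on the counter. Origin at the centre of its underside, z up. It does not move when touched.
- slate_board: Square dark grey slate display board, 110 x 110 mm, 10 mm thick, lying fixed on the counter, turned by up to 0.3 rad. Origin at the centre of its underside, x and y along its sides, z up.
- blue_tin: Largest coffee tin: closed upright cylinder, blue with a white label band and a brass dot on its flat lid; 64 mm across, 60 mm tall, about 0.2 kg, rigid. Origin at the centre of its underside, z up its axis.
- green_tin: Middle coffee tin: closed upright cylinder, green with a white label band and a brass dot on its flat lid; 56 mm across, 50 mm tall, about 0.14 kg, rigid. Origin at the centre of its underside, z up its axis.
- red_tin: Smallest coffee tin: closed upright cylinder, red with a white label band and a brass dot on its flat lid; 46 mm across, 46 mm tall, about 0.09 kg, rigid. Origin at the centre of its underside, z up its axis.
- dosing_cup: Open steel dosing cup, straight-sided, no handle: 64 mm outside diameter, 42 mm tall, wall 3 mm (58 mm inside diameter), floor 4 mm thick, about 0.12 kg. Stands mouth up. Origin at the centre of its underside, z up its axis.
- tamper: Coffee tamper standing on its foot: round steel foot 46 mm across and 18 mm tall (tapering in to 23 mm height), above it a round black handle, slim below and 30 mm across between 50 and 74 mm height, narrowing to 22 mm at the top; 84 mm tall in all, about 0.25 kg, most of it in the foot. Origin at the centre of its underside, z up its axis.
- coffee_carton: Bystander: upright yellow coffee carton, 55 x 85 mm, 120 mm tall, at the far side of the work; loose, leave alone. Origin at the centre of its underside.
- mug: Bystander: terracotta-coloured mug, 76 mm across, 85 mm tall, handle toward its own +y; loose, leave alone. Origin at the centre of its underside.
- bean_jar: Bystander: closed jar of dark brown beans with a pale wooden cap, 72 mm across, 110 mm tall; loose, leave alone. Origin at the centre of its underside.
Things that resemble listed ones, but are neither listed nor needed, are in the scene too. What is shaped like the dosing_cup but purple is not meant.

How it is judged:
At the end, for the whole second after the job is handed in: Blue tin on the marble board and cup on the slate board, within 15 mm of centre; green tin on blue, red on green, each within 10 mm of the axis below; tamper on the cup's floor (within 10 mm of its axis); heights within 5 mm, all upright within 0.12 rad and at rest (horizontal distance between blue_tin and marble_board below 0.015 m and z of blue_tin in the frame of marble_board between 0.007 and 0.017 m and angle between each of blue_tin, green_tin, red_tin, dosing_cup, tamper's own z axis and vertical below 0.12 rad and horizontal distance between green_tin and blue_tin below 0.01 m and z of green_tin in the frame of blue_tin between 0.055 and 0.065 m and horizontal distance between red_tin and green_tin below 0.01 m and z of red_tin in the frame of green_tin between 0.045 and 0.055 m and horizontal distance between dosing_cup and slate_board below 0.015 m and z of dosing_cup in the frame of slate_board between 0.005 and 0.015 m and horizontal distance between tamper and dosing_cup below 0.01 m and z of tamper in the frame of dosing_cup between -0.001 and 0.009 m and linear speed of each of blue_tin, green_tin, red_tin, dosing_cup, tamper below 0.02 m/s and angular speed of each of blue_tin, green_tin, red_tin, dosing_cup, tamper below 0.2 rad/s); the robot touches nothing.
It fails at once if a tin, the cup or the tamper topples (leans more than 0.8 rad) (angle between any of blue_tin, green_tin, red_tin, dosing_cup, tamper's own z axis and vertical above 0.8 rad).
It fails at once if the carton, mug or jar is moved more than 20 mm or tipped more than 0.3 rad (distance of any of coffee_carton, mug, bean_jar from where it was at the start of the episode above 0.02 m or angle between any of coffee_carton, mug, bean_jar's own z axis and vertical above 0.3 rad).
It also fails if it takes over 136 s, if anything falls off the work surface, if the arm or the gripper's body presses on something with over 40 N, if the wrist force passes 120 N, or if a joint passes its speed limit or range.

ROBOT

A 6-joint arm with a two-finger parallel gripper is mounted at the origin on the work surface. World frame = base frame: x ahead of the robot, y to its left, z up, the work surface at z = 0. Lengths are in m, angles in rad, forces in N, time in s.
With the tool pointing down it reaches from about 0.25 to 0.775 m from the base axis. Payload 4 kg.
Tool frame: the origin (TCP) lies on the centre line of the jaws, within the pads' length; the fingertips stand 8 mm ahead of it and the grasp point (between the pads) lies 11 mm behind it; z points along the fingers, y is the direction in which the jaws open and shut (so a half turn about z gives the same grasp; the last joint's range is limited). The gripper opens to 94 mm and grips with 3 to 60 N. Pads are 16 mm wide; open, the fingers measure 119 mm over their backs; the gripper's body (75 mm by 177 mm) begins 78 mm behind the grasp point.
Start: joints at [-1.263, 0.087, 1.371, -0, 1.684, -0.103], TCP at [0.22, -0.504, 0.214] pointing down, gripper open.
Joint ranges: [-3.1, 3.1], [-0.76, 2.03], [0.27, 2.55], [-1.08, 4.22], [0.17, 2.65], [-2.57, 2.57]. Speed limits (rad/s): [2.79, 2.79, 3.14, 3.14, 3.14, 3.14].

INTERFACE

Orientations are given as [roll, pitch, yaw] about the fixed x, y, z axes, in that order (R = Rz(yaw) Ry(pitch) Rx(roll)).
In Python, from bench import * gives the robot as it stands.
- The arm moves only by the tool step_arm, never from a script. Its argument "steps" is a list of rows, each an object of numbers: "jaw": the opening, from 0 (shut) to 1 (fully open); "tx", "ty", "tz": the shift along the tool's x, y, z in m; "ax", "ay", "az": the turn, a rotation vector about the tool's x, y, z in rad. In form: [{"jaw": .., "tx": .., "ty": .., "tz": .., "ax": .., "ay": .., "az": ..}, ...]. A call has 1 to 8 rows; each row is the pose to reach, as a shift and turn from the pose measured when the call began, along the tool's axes at that moment; what a row does not reach only later rows make up. A row lasts 1/10 s, in which the tool goes at most 50 mm and 8.59 degrees, less where a joint would pass 70% of its speed; a pose out of reach is approached as far as the arm can. A call with a gripper value outside its range is refused whole. The fingers move at their own pace and stop on an object; the grip force is fixed at half the most. Time passes only in rows, so rows that repeat a pose let the fingers close. It gives the time, the measured TCP pose, the force and the opening at its end, in the units of the state.
- get_obs(): the state, without advancing time (a new reading comes with each control period).
- snapshot(name): name is "scene" or "top" or "wrist"; returns (picture, depth): 420x560x3 uint8, red, green, blue; 420x560 float32, m along the optical axis (not along the pixel's ray), 0 where there is no reading.
- camera_model(name): a dict with "intrinsics" (3x3 intrinsics, pixels), "k1" (the pictures are not rectified: a ray, as slopes to the right and down, at radius r is drawn at 1 + k1 r^2 times it, then the intrinsics apply), "origin" and "orientation" of the camera in the world. Camera axes: x right, y down, z forward; pixel columns grow to the right and rows downward; lengths in m; the calibration is good to about 2 mm. A picture is of the moment at which its call begins: read the wrist's pose just before it. camera_model takes no time and is no camera call; for the wrist camera it gives the pose at the moment of the call.
- close_job(): hands the job in, once; it reports no verdict.
Trained networks look in the newest picture that a camera, given by its name, has taken for a name from the list of things; names that differ only in an ending like _2 or _b are one class to them, and where a whole thing is asked for, a point or a joint stands for the part that bears it (a point fixed in the world has none). Each returns a list of dicts, best first, with "confidence" (0 to 1); they miss things now and then, are a little off and sometimes report something else, mostly with a low value. They report only what shows in the picture. A call takes as long as a camera call. They do not tell look-alikes from the thing itself.
- silhouettes(camera, query): "pixels" (420x560 bool, what is visible of it) and "rect" ([left, top, right, bottom] in pixels, round what is visible of it).
The state is a dict: "time": time; "joint_positions": joint angles; "qvel": joint speeds; "joint_torque": joint torques, N m; "tool_pos": TCP position; "ee_rot": TCP orientation; "wrist_force": force on the tool from outside, world axes, zero at the start; "wrist_torque": the same for the moment, N m; "width": finger opening in m.
Only numpy, scipy, OpenCV 4.12 (cv2) and the standard library are available. Lean on these libraries where they do the work, as an engineer would, in place of code of your own. Each camera call takes 0.05 s, during which the arm holds its last target. There are 200 camera calls.

## Working session

There is one attempt and no reset: what is moved stays moved. The work goes in short steps, Python scripts to look and compute and a tool call to move; the robot and the scene stay as the last step left them, time stands still between calls to the robot, and variables do not carry over. Pictures are saved under pics/ and viewed, about 12 in all and at most 16, crops included, and the job is handed in when it is done.

Besides the shell and the picture viewer there is one more tool, called after "Call:" by a JSON object that holds its "api" and its "payload", one argument or row to a line. step_arm: Moves the arm, as the interface text tells. Its arguments: {"type":"object","properties":{"steps":{"type":"array"}},"required":["steps"]}

```bash
mkdir -p pics; cat > h.py <<'E'
from bench import *
import numpy as np, cv2
def cloud(name,depth,cm=None):
    cm=cm or camera_model(name);K=np.array(cm["intrinsics"]);h,w=depth.shape
    u,v=np.meshgrid(np.arange(w),np.arange(h))
    D=np.array([cm["k1"],0,0,0],float)
    p=cv2.undistortPoints(np.stack([u,v],-1).reshape(-1,1,2).astype(float),K,D).reshape(h,w,2)
    P=np.dstack([p[...,0]*depth,p[...,1]*depth,depth])
    o=cm["orientation"];o=np.array(o,float)
    if o.shape!=(3,3):
        from scipy.spatial.transform import Rotation as R
        o=R.from_euler('xyz',o).as_matrix()
    return P@o.T+np.array(cm["origin"])
E
python3 - <<'E'
from h import *
for n in("scene","top"):
    p,d=snapshot(n);cv2.imwrite(f"pics/{n}0.png",p[...,::-1]);W=cloud(n,d);np.savez(f"{n}0.npz",p=p,d=d,W=W)
    cm=camera_model(n);print(n,cm["origin"],cm["orientation"],cm["k1"])
    for q in["marble_board","slate_board","blue_tin","green_tin","red_tin","dosing_cup","tamper","coffee_carton","mug","bean_jar"]:
        for r in silhouettes(n,q):
            m=r["pixels"]&(d>0)
            if m.sum()<5: continue
            X=W[m];zt=np.percentile(X[:,2],98);t=X[X[:,2]>zt-.006];c=(t[:,:2].min(0)+t[:,:2].max(0))/2
            print(q,round(r["confidence"],2),np.round(r["rect"]).astype(int),"ztop%.3f"%zt,"c",c.round(3),"ext",np.ptp(t[:,:2],axis=0).round(3),"rgb",np.median(p[m],axis=0))
print(get_obs())
E
```

```text
scene [ 1.02552688 -0.69160096  1.15941645] [-2.49951781 -0.00530852  0.62451931] -0.19166141725132257
marble_board 0.76 [258 249 310 298] ztop0.017 c [ 0.624 -0.155] ext [0.13  0.129] rgb [227. 220. 207.]
slate_board 0.48 [198 298 220 328] ztop0.055 c [ 0.556 -0.362] ext [0.055 0.055] rgb [ 89. 156.  91.]
blue_tin 0.85 [210 237 236 272] ztop0.064 c [ 0.469 -0.21 ] ext [0.064 0.062] rgb [ 74. 105. 137.]
blue_tin 0.38 [301 145 325 169] ztop0.045 c [0.46  0.213] ext [0.062 0.063] rgb [122. 114. 113.]
blue_tin 0.17 [348 218 390 277] ztop0.124 c [0.779 0.007] ext [0.057 0.09 ] rgb [155. 134.  64.]
green_tin 0.63 [199 300 221 331] ztop0.055 c [ 0.557 -0.362] ext [0.053 0.055] rgb [ 88. 157.  91.]
red_tin 0.51 [365 142 380 160] ztop0.049 c [0.599 0.337] ext [0.043 0.046] rgb [152.  76.  61.]
dosing_cup 0.93 [330 129 349 156] ztop0.044 c [0.496 0.322] ext [0.065 0.065] rgb [82. 46. 94.]
dosing_cup 0.87 [278 163 302 193] ztop0.044 c [0.462 0.102] ext [0.064 0.063] rgb [84.  47.5 96. ]
dosing_cup 0.72 [269 130 289 156] ztop0.043 c [0.344 0.208] ext [0.063 0.068] rgb [82. 46. 94.]
tamper 0.57 
[... 1851 characters left out ...]
122.]
{'time': 1.1, 'joint_positions': array([-1.26311092e+00,  8.72068992e-02,  1.37072450e+00, -1.18731655e-05,
        1.68360602e+00, -1.03121452e-01]), 'qvel': array([-1.00395414e-03, -1.51651858e-03,  3.76621143e-04, -2.71931658e-03,
        1.10149606e-05,  1.07221984e-03]), 'joint_torque': array([ 1.55452151e-03, -3.40047812e+01, -3.02602923e+01,  7.18201068e-02,
        2.37061473e-02,  1.88626024e-05]), 'tool_pos': array([ 0.21962518, -0.50425357,  0.21348966]), 'ee_rot': array([3.14153893e+00, 1.74208992e-05, 4.10805518e-01]), 'wrist_force': array([-0.70368402, -0.69315188, -0.15749748]), 'wrist_torque': array([ 0.0129326 , -0.02309135,  0.00689211]), 'width': 0.09378387497481055}
```

View pics/top0.png

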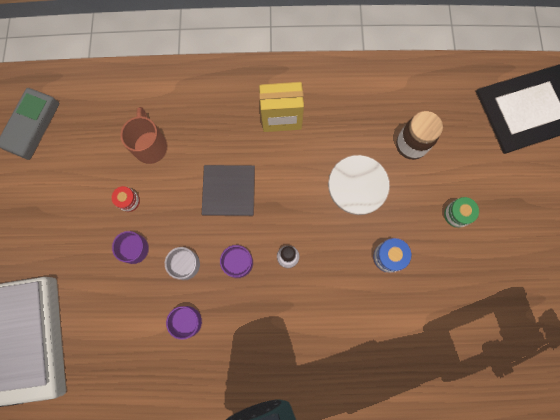

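View pics/scene0.png

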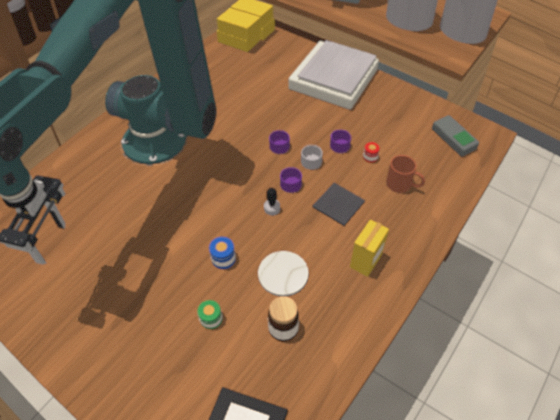

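The top picture shows the steel cup at (181,263), with purple look-alikes at (131,247), (237,261) and (184,322). The tins are at blue (393,255), green (463,211) and red (123,198), and the tamper is at (288,256). The boards are at (358,184) and (228,190). The scene view agrees. I'm starting with the blue tin and turning the tool to yaw 0.

Call:
{"api": "step_arm", "payload": {
  "steps": [
    {"jaw": 1, "tx": 0.346, "ty": -0.171, "tz": 0.05, "az": 0.411},
    {"jaw": 1, "tx": 0.346, "ty": -0.171, "tz": 0.05, "az": 0.411},
    {"jaw": 1, "tx": 0.346, "ty": -0.171, "tz": 0.05, "az": 0.411},
    {"jaw": 1, "tx": 0.346, "ty": -0.171, "tz": 0.05, "az": 0.411},
    {"jaw": 1, "tx": 0.346, "ty": -0.171, "tz": 0.05, "az": 0.411},
    {"jaw": 1, "tx": 0.346, "ty": -0.171, "tz": 0.05, "az": 0.411},
    {"jaw": 1, "tx": 0.346, "ty": -0.171, "tz": 0.05, "az": 0.411},
    {"jaw": 1, "tx": 0.346, "ty": -0.171, "tz": 0.05, "az": 0.411}
  ]
}}

```text
invalid input
```

Call:
{"api": "step_arm", "payload": {
  "steps": [
    {"jaw": 1, "tx": 0.346, "ty": -0.171, "tz": 0.05, "ax": 0, "ay": 0, "az": 0.411},
    {"jaw": 1, "tx": 0.346, "ty": -0.171, "tz": 0.05, "ax": 0, "ay": 0, "az": 0.411},
    {"jaw": 1, "tx": 0.346, "ty": -0.171, "tz": 0.05, "ax": 0, "ay": 0, "az": 0.411},
    {"jaw": 1, "tx": 0.346, "ty": -0.171, "tz": 0.05, "ax": 0, "ay": 0, "az": 0.411},
    {"jaw": 1, "tx": 0.346, "ty": -0.171, "tz": 0.05, "ax": 0, "ay": 0, "az": 0.411},
    {"jaw": 1, "tx": 0.346, "ty": -0.171, "tz": 0.05, "ax": 0, "ay": 0, "az": 0.411},
    {"jaw": 1, "tx": 0.346, "ty": -0.171, "tz": 0.05, "ax": 0, "ay": 0, "az": 0.411},
    {"jaw": 1, "tx": 0.346, "ty": -0.171, "tz": 0.05, "ax": 0, "ay": 0, "az": 0.411}
  ]
}}

```text
time: 1.9
tool_pos: [0.4697, -0.2073, 0.1634]
ee_rot: [3.141, -0.001, 0.001]
wrist_force: [-0.2, -1.6, 0.6]
width: 0.094
```

Call:
{"api": "step_arm", "payload": {
  "steps": [
    {"jaw": 1, "tx": 0, "ty": 0.002, "tz": 0.05, "ax": 0, "ay": 0, "az": 0},
    {"jaw": 1, "tx": 0, "ty": 0.002, "tz": 0.09, "ax": 0, "ay": 0, "az": 0},
    {"jaw": 1, "tx": 0, "ty": 0.002, "tz": 0.12, "ax": 0, "ay": 0, "az": 0},
    {"jaw": 1, "tx": 0, "ty": 0.002, "tz": 0.139, "ax": 0, "ay": 0, "az": 0},
    {"jaw": 1, "tx": 0, "ty": 0.002, "tz": 0.139, "ax": 0, "ay": 0, "az": 0},
    {"jaw": 0, "tx": 0, "ty": 0.002, "tz": 0.139, "ax": 0, "ay": 0, "az": 0},
    {"jaw": 0, "tx": 0, "ty": 0.002, "tz": 0.139, "ax": 0, "ay": 0, "az": 0},
    {"jaw": 0, "tx": 0, "ty": 0.002, "tz": 0.139, "ax": 0, "ay": 0, "az": 0}
  ]
}}

```text
time: 2.7
tool_pos: [0.471, -0.2101, 0.0264]
ee_rot: [3.139, -0.004, 0.0]
wrist_force: [-0.5, -0.4, 0.5]
width: 0.0735
```

Call:
{"api": "step_arm", "payload": {
  "steps": [
    {"jaw": 0, "tx": 0, "ty": 0, "tz": 0, "ax": 0, "ay": 0, "az": 0},
    {"jaw": 0, "tx": 0, "ty": 0, "tz": 0, "ax": 0, "ay": 0, "az": 0},
    {"jaw": 0, "tx": 0, "ty": 0, "tz": 0, "ax": 0, "ay": 0, "az": 0},
    {"jaw": 0, "tx": 0, "ty": 0, "tz": 0, "ax": 0, "ay": 0, "az": 0}
  ]
}}

```text
time: 3.1
tool_pos: [0.4717, -0.2104, 0.0275]
ee_rot: [3.138, -0.006, 0.0]
wrist_force: [-0.0, 0.7, 4.2]
width: 0.0638
```

Call:
{"api": "step_arm", "payload": {
  "steps": [
    {"jaw": 0, "tx": 0, "ty": 0, "tz": -0.02, "ax": 0.003, "ay": -0.006, "az": 0},
    {"jaw": 0, "tx": 0, "ty": 0, "tz": -0.05, "ax": 0.003, "ay": -0.006, "az": 0},
    {"jaw": 0, "tx": 0.03, "ty": -0.01, "tz": -0.06, "ax": 0.003, "ay": -0.006, "az": 0},
    {"jaw": 0, "tx": 0.06, "ty": -0.02, "tz": -0.06, "ax": 0.003, "ay": -0.006, "az": 0},
    {"jaw": 0, "tx": 0.09, "ty": -0.035, "tz": -0.06, "ax": 0.003, "ay": -0.006, "az": 0},
    {"jaw": 0, "tx": 0.12, "ty": -0.046, "tz": -0.06, "ax": 0.003, "ay": -0.006, "az": 0},
    {"jaw": 0, "tx": 0.145, "ty": -0.056, "tz": -0.06, "ax": 0.003, "ay": -0.006, "az": 0},
    {"jaw": 0, "tx": 0.155, "ty": -0.056, "tz": -0.06, "ax": 0.003, "ay": -0.006, "az": 0}
  ]
}}

```text
time: 3.9
tool_pos: [0.6274, -0.1525, 0.0864]
ee_rot: [-3.14, 0.002, 0.003]
wrist_force: [-0.6, 0.5, -1.8]
width: 0.0637
```

Call:
{"api": "step_arm", "payload": {
  "steps": [
    {"jaw": 0, "tx": 0, "ty": 0, "tz": 0, "ax": 0, "ay": 0, "az": 0},
    {"jaw": 0, "tx": 0, "ty": 0, "tz": 0, "ax": 0, "ay": 0, "az": 0}
  ]
}}

```text
time: 4.1
tool_pos: [0.6262, -0.1528, 0.0851]
ee_rot: [-3.14, 0.005, 0.002]
wrist_force: [-0.2, -0.4, -2.1]
width: 0.0637
```

```bash
python3 - <<'E'
from h import *
p,d=snapshot("wrist");cv2.imwrite("pics/w1.png",p[...,::-1]);o=get_obs();print(o["tool_pos"],o["ee_rot"],o["width"])
p,d=snapshot("top");W=cloud("top",d)
for q in("blue_tin","marble_board"):
    for r in silhouettes("top",q)[:2]:
        X=W[r["pixels"]&(d>0)];print(q,r["confidence"],np.round(r["rect"]),X.min(0).round(3),X.max(0).round(3))
E
```

```text
[ 0.62604365 -0.15294382  0.08547609] [-3.14008633e+00  4.78409486e-03  2.05633987e-03] 0.06379256936499254
blue_tin 0.87 [358. 167. 383. 185.] [ 0.499 -0.182  0.09 ] [ 0.63  -0.07   0.479]
blue_tin 0.66 [408. 148. 415. 156.] [ 0.622 -0.272  0.008] [ 0.688 -0.213  0.21 ]
marble_board 0.7 [330. 174. 388. 200.] [ 0.592 -0.216  0.005] [ 0.647 -0.077  0.191]
```

Call:
{"api": "step_arm", "payload": {
  "steps": [
    {"jaw": 0, "tx": 0.001, "ty": 0.001, "tz": 0.015, "ax": 0, "ay": 0.005, "az": 0},
    {"jaw": 0, "tx": 0.001, "ty": 0.001, "tz": 0.03, "ax": 0, "ay": 0.005, "az": 0},
    {"jaw": 0, "tx": 0.001, "ty": 0.001, "tz": 0.038, "ax": 0, "ay": 0.005, "az": 0},
    {"jaw": 0, "tx": 0.001, "ty": 0.001, "tz": 0.042, "ax": 0, "ay": 0.005, "az": 0},
    {"jaw": 0, "tx": 0.001, "ty": 0.001, "tz": 0.0455, "ax": 0, "ay": 0.005, "az": 0},
    {"jaw": 0, "tx": 0.001, "ty": 0.001, "tz": 0.0455, "ax": 0, "ay": 0.005, "az": 0},
    {"jaw": 0, "tx": 0.001, "ty": 0.001, "tz": 0.0455, "ax": 0, "ay": 0.005, "az": 0}
  ]
}}

```text
time: 5.0
tool_pos: [0.6278, -0.1541, 0.0415]
ee_rot: [-3.141, -0.003, 0.002]
wrist_force: [0.3, -0.7, -1.5]
width: 0.0636
```

Call:
{"api": "step_arm", "payload": {
  "steps": [
    {"jaw": 0, "tx": 0, "ty": 0, "tz": 0.002, "ax": 0, "ay": -0.003, "az": 0},
    {"jaw": 0, "tx": 0, "ty": 0, "tz": 0.002, "ax": 0, "ay": -0.003, "az": 0},
    {"jaw": 0, "tx": 0, "ty": 0, "tz": 0.002, "ax": 0, "ay": -0.003, "az": 0}
  ]
}}

```text
time: 5.3
tool_pos: [0.628, -0.1541, 0.0398]
ee_rot: [-3.141, -0.001, 0.002]
wrist_force: [-0.6, -0.4, -2.6]
width: 0.0635
```

Call:
{"api": "step_arm", "payload": {
  "steps": [
    {"jaw": 0.9, "tx": 0, "ty": 0, "tz": 0, "ax": 0, "ay": 0, "az": 0},
    {"jaw": 0.9, "tx": 0, "ty": 0, "tz": 0, "ax": 0, "ay": 0, "az": 0},
    {"jaw": 0.95, "tx": 0, "ty": 0, "tz": 0, "ax": 0, "ay": 0, "az": 0},
    {"jaw": 0.95, "tx": 0, "ty": 0, "tz": 0, "ax": 0, "ay": 0, "az": 0},
    {"jaw": 0.95, "tx": 0, "ty": 0, "tz": 0, "ax": 0, "ay": 0, "az": 0}
  ]
}}

```text
time: 5.8
tool_pos: [0.6281, -0.1542, 0.04]
ee_rot: [-3.141, -0.001, 0.002]
wrist_force: [0.6, 0.4, -0.1]
width: 0.0892
```

Call:
{"api": "step_arm", "payload": {
  "steps": [
    {"jaw": 0.95, "tx": 0, "ty": 0, "tz": -0.03, "ax": 0, "ay": 0, "az": 0},
    {"jaw": 1, "tx": 0, "ty": 0, "tz": -0.07, "ax": 0, "ay": 0, "az": 0},
    {"jaw": 1, "tx": 0, "ty": 0, "tz": -0.11, "ax": 0, "ay": 0, "az": 0},
    {"jaw": 1, "tx": -0.02, "ty": 0.04, "tz": -0.12, "ax": 0, "ay": 0, "az": 0},
    {"jaw": 1, "tx": -0.04, "ty": 0.08, "tz": -0.12, "ax": 0, "ay": 0, "az": 0},
    {"jaw": 1, "tx": -0.055, "ty": 0.125, "tz": -0.12, "ax": 0, "ay": 0, "az": 0},
    {"jaw": 1, "tx": -0.071, "ty": 0.165, "tz": -0.12, "ax": 0, "ay": 0, "az": 0},
    {"jaw": 1, "tx": -0.071, "ty": 0.208, "tz": -0.12, "ax": 0, "ay": 0, "az": 0}
  ]
}}

```text
time: 6.6
tool_pos: [0.5557, -0.3638, 0.1605]
ee_rot: [-3.141, -0.001, 0.001]
wrist_force: [0.6, -1.0, -0.5]
width: 0.0936
```

```bash
python3 - <<'E'
from h import *
p,d=snapshot("top");W=cloud("top",d);cv2.imwrite("pics/t2.png",p[...,::-1])
for q in("blue_tin","green_tin"):
    for r in silhouettes("top",q)[:2]:
        X=W[r["pixels"]&(d>0)];zt=np.percentile(X[:,2],90);X=X[abs(X[:,2]-zt)<.008];print(q,r["confidence"],np.round(r["rect"]),zt,((X.min(0)+X.max(0))/2).round(3),np.ptp(X,axis=0).round(3))
o=get_obs();print(o["tool_pos"],o["ee_rot"])
E
```

```text
blue_tin 0.87 [348. 160. 376. 194.] 0.0728161734328211 [ 0.625 -0.154  0.07 ] [0.063 0.061 0.011]
blue_tin 0.62 [329. 155. 389. 216.] 0.013306089749672812 [ 0.624 -0.154  0.012] [0.129 0.125 0.012]
green_tin 0.56 [443. 199. 480. 227.] 0.051069047028749 [ 0.555 -0.361  0.048] [0.052 0.055 0.01 ]
green_tin 0.27 [121. 108. 170. 163.] 0.08266532246770221 [0.725 0.299 0.081] [0.084 0.076 0.013]
[ 0.55638407 -0.36480036  0.1590448 ] [-3.14056377e+00 -2.55496886e-04 -2.19449707e-03]
```

View pics/t2.png

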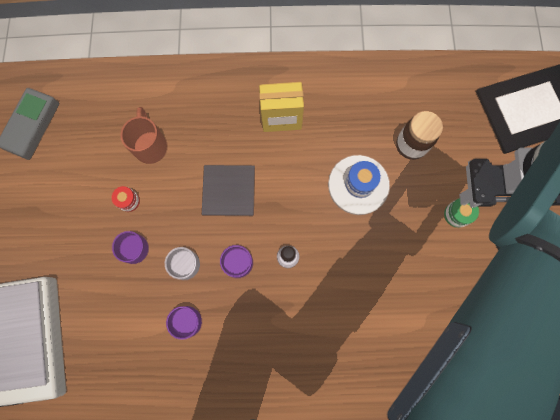

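The picture shows the blue tin at (363,178), centred on the marble. Next is the green tin.

Call:
{"api": "step_arm", "payload": {
  "steps": [
    {"jaw": 1, "tx": 0, "ty": -0.003, "tz": 0.05, "ax": 0, "ay": 0, "az": 0},
    {"jaw": 1, "tx": 0, "ty": -0.003, "tz": 0.09, "ax": 0, "ay": 0, "az": 0},
    {"jaw": 1, "tx": 0, "ty": -0.003, "tz": 0.12, "ax": 0, "ay": 0, "az": 0},
    {"jaw": 1, "tx": 0, "ty": -0.003, "tz": 0.138, "ax": 0, "ay": 0, "az": 0},
    {"jaw": 1, "tx": 0, "ty": -0.003, "tz": 0.138, "ax": 0, "ay": 0, "az": 0},
    {"jaw": 0, "tx": 0, "ty": -0.003, "tz": 0.138, "ax": 0, "ay": 0, "az": 0},
    {"jaw": 0, "tx": 0, "ty": -0.003, "tz": 0.138, "ax": 0, "ay": 0, "az": 0},
    {"jaw": 0, "tx": 0, "ty": -0.003, "tz": 0.138, "ax": 0, "ay": 0, "az": 0}
  ]
}}

```text
time: 7.55
tool_pos: [0.5577, -0.3622, 0.0235]
ee_rot: [3.14, -0.004, -0.002]
wrist_force: [-0.5, -0.7, 0.6]
width: 0.0734
```

Call:
{"api": "step_arm", "payload": {
  "steps": [
    {"jaw": 0, "tx": 0, "ty": 0, "tz": 0, "ax": 0, "ay": 0, "az": 0},
    {"jaw": 0, "tx": 0, "ty": 0, "tz": 0, "ax": 0, "ay": 0, "az": 0},
    {"jaw": 0, "tx": 0, "ty": 0, "tz": 0, "ax": 0, "ay": 0, "az": 0},
    {"jaw": 0, "tx": 0, "ty": 0, "tz": 0, "ax": 0, "ay": 0, "az": 0},
    {"jaw": 0, "tx": 0, "ty": 0, "tz": 0, "ax": 0, "ay": 0, "az": 0}
  ]
}}

```text
time: 8.05
tool_pos: [0.5584, -0.3622, 0.0249]
ee_rot: [3.14, -0.005, -0.002]
wrist_force: [0.1, 1.8, 5.1]
width: 0.0553
```

Call:
{"api": "step_arm", "payload": {
  "steps": [
    {"jaw": 0, "tx": 0, "ty": 0, "tz": -0.03, "ax": 0, "ay": -0.005, "az": -0.002},
    {"jaw": 0, "tx": 0, "ty": 0, "tz": -0.07, "ax": 0, "ay": -0.005, "az": -0.002},
    {"jaw": 0, "tx": 0, "ty": 0, "tz": -0.11, "ax": 0, "ay": -0.005, "az": -0.002},
    {"jaw": 0, "tx": 0.01, "ty": -0.04, "tz": -0.12, "ax": 0, "ay": -0.005, "az": -0.002},
    {"jaw": 0, "tx": 0.025, "ty": -0.08, "tz": -0.12, "ax": 0, "ay": -0.005, "az": -0.002},
    {"jaw": 0, "tx": 0.04, "ty": -0.12, "tz": -0.12, "ax": 0, "ay": -0.005, "az": -0.002},
    {"jaw": 0, "tx": 0.055, "ty": -0.16, "tz": -0.12, "ax": 0, "ay": -0.005, "az": -0.002},
    {"jaw": 0, "tx": 0.065, "ty": -0.195, "tz": -0.12, "ax": 0, "ay": -0.005, "az": -0.002}
  ]
}}

```text
time: 8.85
tool_pos: [0.6233, -0.1653, 0.1436]
ee_rot: [3.14, 0.001, 0.001]
wrist_force: [-0.0, 0.2, -0.5]
width: 0.0557
```

Call:
{"api": "step_arm", "payload": {
  "steps": [
    {"jaw": 0, "tx": 0, "ty": 0, "tz": 0, "ax": 0, "ay": 0, "az": 0},
    {"jaw": 0, "tx": 0, "ty": 0, "tz": 0, "ax": 0, "ay": 0, "az": 0}
  ]
}}

```text
time: 9.05
tool_pos: [0.6229, -0.1646, 0.1424]
ee_rot: [3.14, 0.003, 0.002]
wrist_force: [-0.2, 0.3, -1.2]
width: 0.0555
```

Call:
{"api": "step_arm", "payload": {
  "steps": [
    {"jaw": 0, "tx": 0.004, "ty": -0.0105, "tz": 0, "ax": 0, "ay": 0.003, "az": 0.002},
    {"jaw": 0, "tx": 0.004, "ty": -0.0105, "tz": 0.015, "ax": 0, "ay": 0.003, "az": 0.002},
    {"jaw": 0, "tx": 0.004, "ty": -0.0105, "tz": 0.03, "ax": 0, "ay": 0.003, "az": 0.002},
    {"jaw": 0, "tx": 0.004, "ty": -0.0105, "tz": 0.038, "ax": 0, "ay": 0.003, "az": 0.002},
    {"jaw": 0, "tx": 0.004, "ty": -0.0105, "tz": 0.043, "ax": 0, "ay": 0.003, "az": 0.002},
    {"jaw": 0, "tx": 0.004, "ty": -0.0105, "tz": 0.0455, "ax": 0, "ay": 0.003, "az": 0.002},
    {"jaw": 0, "tx": 0.004, "ty": -0.0105, "tz": 0.0455, "ax": 0, "ay": 0.003, "az": 0.002},
    {"jaw": 0, "tx": 0.004, "ty": -0.0105, "tz": 0.0455, "ax": 0, "ay": 0.003, "az": 0.002}
  ]
}}

```text
time: 9.85
tool_pos: [0.627, -0.1545, 0.097]
ee_rot: [3.139, -0.0, 0.0]
wrist_force: [-0.4, -0.4, -1.5]
width: 0.0549
```

Call:
{"api": "step_arm", "payload": {
  "steps": [
    {"jaw": 0, "tx": 0, "ty": 0, "tz": 0.001, "ax": 0, "ay": 0, "az": 0},
    {"jaw": 0, "tx": 0, "ty": 0, "tz": 0.001, "ax": 0, "ay": 0, "az": 0},
    {"jaw": 0.7, "tx": 0, "ty": 0, "tz": 0.001, "ax": 0, "ay": 0, "az": 0},
    {"jaw": 0.7, "tx": 0, "ty": 0, "tz": 0.001, "ax": 0, "ay": 0, "az": 0},
    {"jaw": 0.9, "tx": 0, "ty": 0, "tz": 0.001, "ax": 0, "ay": 0, "az": 0},
    {"jaw": 0.9, "tx": 0, "ty": 0, "tz": 0.001, "ax": 0, "ay": 0, "az": 0},
    {"jaw": 0.9, "tx": 0, "ty": 0, "tz": 0.001, "ax": 0, "ay": 0, "az": 0}
  ]
}}

```text
time: 10.55
tool_pos: [0.627, -0.1545, 0.0958]
ee_rot: [3.139, -0.0, 0.0]
wrist_force: [1.0, 0.3, -0.7]
width: 0.0836
```

Call:
{"api": "step_arm", "payload": {
  "steps": [
    {"jaw": 0.9, "tx": 0, "ty": 0, "tz": -0.03, "ax": 0, "ay": 0, "az": 0},
    {"jaw": 1, "tx": 0, "ty": 0, "tz": -0.06, "ax": 0, "ay": 0, "az": 0},
    {"jaw": 1, "tx": 0, "ty": 0, "tz": -0.09, "ax": 0, "ay": 0, "az": 0},
    {"jaw": 1, "tx": -0.01, "ty": -0.05, "tz": -0.09, "ax": 0, "ay": 0, "az": 0},
    {"jaw": 1, "tx": -0.015, "ty": -0.1, "tz": -0.09, "ax": 0, "ay": 0, "az": 0},
    {"jaw": 1, "tx": -0.02, "ty": -0.15, "tz": -0.09, "ax": 0, "ay": 0, "az": 0},
    {"jaw": 1, "tx": -0.025, "ty": -0.2, "tz": -0.09, "ax": 0, "ay": 0, "az": 0},
    {"jaw": 1, "tx": -0.026, "ty": -0.25, "tz": -0.09, "ax": 0, "ay": 0, "az": 0}
  ]
}}

```text
time: 11.35
tool_pos: [0.6003, 0.0958, 0.1855]
ee_rot: [3.139, -0.001, -0.0]
wrist_force: [0.2, -0.1, 0.3]
width: 0.094
```

Call:
{"api": "step_arm", "payload": {
  "steps": [
    {"jaw": 1, "tx": 0, "ty": -0.05, "tz": 0, "ax": 0, "ay": 0, "az": 0},
    {"jaw": 1, "tx": 0, "ty": -0.1, "tz": 0, "ax": 0, "ay": 0, "az": 0},
    {"jaw": 1, "tx": 0, "ty": -0.15, "tz": 0, "ax": 0, "ay": 0, "az": 0},
    {"jaw": 1, "tx": 0, "ty": -0.2, "tz": 0, "ax": 0, "ay": 0, "az": 0},
    {"jaw": 1, "tx": 0, "ty": -0.24, "tz": 0, "ax": 0, "ay": 0, "az": 0},
    {"jaw": 1, "tx": 0, "ty": -0.24, "tz": 0, "ax": 0, "ay": 0, "az": 0}
  ]
}}

```text
time: 11.95
tool_pos: [0.5988, 0.3414, 0.1838]
ee_rot: [3.141, 0.001, 0.007]
wrist_force: [0.5, -0.1, -0.4]
width: 0.0939
```

```bash
cat >> h.py <<'E'
def look(cam,qs,n=1):
    p,d=snapshot(cam);W=cloud(cam,d);cv2.imwrite(f"pics/{cam}_{get_obs()['time']:.2f}.png",p[...,::-1])
    for q in qs:
        for r in silhouettes(cam,q)[:n]:
            X=W[r["pixels"]&(d>0)]
            if len(X)<5: continue
            zt=np.percentile(X[:,2],90);X=X[abs(X[:,2]-zt)<.008];print(cam,q,round(r["confidence"],2),np.round(r["rect"]),"z%.3f"%zt,((X.min(0)+X.max(0))/2).round(4),np.ptp(X,axis=0).round(3))
    o=get_obs();print(o["time"],o["tool_pos"],o["ee_rot"],o["joint_positions"].round(2))
E
python3 -c "
from h import *
look('top',['green_tin','blue_tin','red_tin']);look('wrist',['red_tin'])"
```

```text
top green_tin 0.82 [350. 156. 384. 188.] z0.123 [ 0.6248 -0.155   0.1202] [0.056 0.053 0.01 ]
top blue_tin 0.69 [347. 171. 374. 196.] z0.072 [ 0.6158 -0.1504  0.0717] [0.044 0.053 0.015]
top red_tin 0.58 [112. 187. 141. 211.] z0.047 [0.5982 0.3399 0.0439] [0.046 0.045 0.01 ]
12.15 [0.60062367 0.33456043 0.18498514] [ 3.13857016e+00 -8.73536049e-04 -1.36770000e-03] [ 0.43  0.41  1.04 -0.    1.7   2.  ]
wrist red_tin 0.9 [252. 176. 296. 227.] z0.047 [0.6015 0.3422 0.0439] [0.044 0.044 0.009]
12.25 [0.60087334 0.33407752 0.18537889] [ 3.13911023e+00 -1.29361968e-03 -2.35910726e-03] [ 0.43  0.4   1.04 -0.    1.7   2.  ]
```

Call:
{"api": "step_arm", "payload": {
  "steps": [
    {"jaw": 1, "tx": 0, "ty": -0.005, "tz": 0.05, "ax": 0, "ay": 0, "az": -0.002},
    {"jaw": 1, "tx": 0, "ty": -0.005, "tz": 0.1, "ax": 0, "ay": 0, "az": -0.002},
    {"jaw": 1, "tx": 0, "ty": -0.005, "tz": 0.14, "ax": 0, "ay": 0, "az": -0.002},
    {"jaw": 1, "tx": 0, "ty": -0.005, "tz": 0.166, "ax": 0, "ay": 0, "az": -0.002},
    {"jaw": 1, "tx": 0, "ty": -0.005, "tz": 0.166, "ax": 0, "ay": 0, "az": -0.002},
    {"jaw": 0, "tx": 0, "ty": -0.005, "tz": 0.166, "ax": 0, "ay": 0, "az": -0.002},
    {"jaw": 0, "tx": 0, "ty": -0.005, "tz": 0.166, "ax": 0, "ay": 0, "az": -0.002},
    {"jaw": 0, "tx": 0, "ty": -0.005, "tz": 0.166, "ax": 0, "ay": 0, "az": -0.002}
  ]
}}

```text
time: 13.05
tool_pos: [0.603, 0.3392, 0.0228]
ee_rot: [3.141, -0.006, -0.001]
wrist_force: [0.5, -0.3, -0.4]
width: 0.0731
```

Call:
{"api": "step_arm", "payload": {
  "steps": [
    {"jaw": 0, "tx": 0, "ty": 0, "tz": 0, "ax": 0, "ay": 0, "az": 0},
    {"jaw": 0, "tx": 0, "ty": 0, "tz": 0, "ax": 0, "ay": 0, "az": 0},
    {"jaw": 0, "tx": 0, "ty": 0, "tz": 0, "ax": 0, "ay": 0, "az": 0},
    {"jaw": 0, "tx": 0, "ty": 0, "tz": 0, "ax": 0, "ay": 0, "az": 0},
    {"jaw": 0, "tx": 0, "ty": 0, "tz": 0, "ax": 0, "ay": 0, "az": 0},
    {"jaw": 0, "tx": 0, "ty": 0, "tz": 0, "ax": 0, "ay": 0, "az": 0}
  ]
}}

```text
time: 13.65
tool_pos: [0.6033, 0.3397, 0.0235]
ee_rot: [-3.141, -0.007, -0.001]
wrist_force: [-0.1, 1.2, 3.3]
width: 0.0455
```

Call:
{"api": "step_arm", "payload": {
  "steps": [
    {"jaw": 0, "tx": 0, "ty": 0, "tz": -0.03, "ax": 0, "ay": -0.007, "az": 0},
    {"jaw": 0, "tx": 0, "ty": 0, "tz": -0.07, "ax": 0, "ay": -0.007, "az": 0},
    {"jaw": 0, "tx": 0, "ty": 0, "tz": -0.11, "ax": 0, "ay": -0.007, "az": 0},
    {"jaw": 0, "tx": 0, "ty": 0, "tz": -0.15, "ax": 0, "ay": -0.007, "az": 0},
    {"jaw": 0, "tx": 0, "ty": 0.04, "tz": -0.17, "ax": 0, "ay": -0.007, "az": 0},
    {"jaw": 0, "tx": 0, "ty": 0.08, "tz": -0.17, "ax": 0, "ay": -0.007, "az": 0},
    {"jaw": 0, "tx": 0.01, "ty": 0.12, "tz": -0.17, "ax": 0, "ay": -0.007, "az": 0},
    {"jaw": 0, "tx": 0.01, "ty": 0.16, "tz": -0.17, "ax": 0, "ay": -0.007, "az": 0}
  ]
}}

```text
time: 14.45
tool_pos: [0.612, 0.1776, 0.1923]
ee_rot: [3.141, 0.001, -0.001]
wrist_force: [1.3, -0.3, -2.0]
width: 0.0454
```

Call:
{"api": "step_arm", "payload": {
  "steps": [
    {"jaw": 0, "tx": 0, "ty": 0.04, "tz": 0, "ax": 0, "ay": 0, "az": 0},
    {"jaw": 0, "tx": 0, "ty": 0.085, "tz": 0, "ax": 0, "ay": 0, "az": 0},
    {"jaw": 0, "tx": 0.005, "ty": 0.13, "tz": 0, "ax": 0, "ay": 0, "az": 0},
    {"jaw": 0, "tx": 0.01, "ty": 0.175, "tz": 0, "ax": 0, "ay": 0, "az": 0},
    {"jaw": 0, "tx": 0.01, "ty": 0.22, "tz": 0, "ax": 0, "ay": 0, "az": 0},
    {"jaw": 0, "tx": 0.01, "ty": 0.26, "tz": 0, "ax": 0, "ay": 0, "az": 0},
    {"jaw": 0, "tx": 0.01, "ty": 0.295, "tz": 0, "ax": 0, "ay": 0, "az": 0},
    {"jaw": 0, "tx": 0.01, "ty": 0.31, "tz": 0, "ax": 0, "ay": 0, "az": 0}
  ]
}}

```text
time: 15.25
tool_pos: [0.6207, -0.1358, 0.1909]
ee_rot: [3.141, 0.004, -0.005]
wrist_force: [-0.3, 0.6, -0.6]
width: 0.0457
```

Call:
{"api": "step_arm", "payload": {
  "steps": [
    {"jaw": 0, "tx": 0, "ty": 0, "tz": 0, "ax": 0, "ay": 0, "az": 0},
    {"jaw": 0, "tx": 0, "ty": 0, "tz": 0, "ax": 0, "ay": 0, "az": 0},
    {"jaw": 0, "tx": 0, "ty": 0, "tz": 0, "ax": 0, "ay": 0, "az": 0}
  ]
}}

```text
time: 15.55
tool_pos: [0.6208, -0.1341, 0.1907]
ee_rot: [3.141, 0.004, -0.003]
wrist_force: [-0.2, -0.2, -1.0]
width: 0.0457
```

Call:
{"api": "step_arm", "payload": {
  "steps": [
    {"jaw": 0, "tx": 0.007, "ty": 0.012, "tz": 0, "ax": 0, "ay": 0.004, "az": -0.003},
    {"jaw": 0, "tx": 0.007, "ty": 0.0205, "tz": 0.01, "ax": 0, "ay": 0.004, "az": -0.003},
    {"jaw": 0, "tx": 0.007, "ty": 0.0205, "tz": 0.025, "ax": 0, "ay": 0.004, "az": -0.003},
    {"jaw": 0, "tx": 0.007, "ty": 0.0205, "tz": 0.035, "ax": 0, "ay": 0.004, "az": -0.003},
    {"jaw": 0, "tx": 0.007, "ty": 0.0205, "tz": 0.04, "ax": 0, "ay": 0.004, "az": -0.003},
    {"jaw": 0, "tx": 0.007, "ty": 0.0205, "tz": 0.0435, "ax": 0, "ay": 0.004, "az": -0.003},
    {"jaw": 0, "tx": 0.007, "ty": 0.0205, "tz": 0.0435, "ax": 0, "ay": 0.004, "az": -0.003},
    {"jaw": 0, "tx": 0.007, "ty": 0.0205, "tz": 0.0435, "ax": 0, "ay": 0.004, "az": -0.003}
  ]
}}

```text
time: 16.35
tool_pos: [0.6278, -0.1545, 0.1476]
ee_rot: [3.141, -0.001, 0.001]
wrist_force: [-0.1, 1.0, -1.1]
width: 0.0451
```

Call:
{"api": "step_arm", "payload": {
  "steps": [
    {"jaw": 0, "tx": 0, "ty": 0, "tz": 0.001, "ax": 0, "ay": 0, "az": 0},
    {"jaw": 0, "tx": 0, "ty": 0, "tz": 0.002, "ax": 0, "ay": 0, "az": 0},
    {"jaw": 0, "tx": 0, "ty": 0, "tz": 0.002, "ax": 0, "ay": 0, "az": 0}
  ]
}}

```text
time: 16.65
tool_pos: [0.6278, -0.1545, 0.1457]
ee_rot: [3.141, -0.001, 0.001]
wrist_force: [0.2, -0.7, -1.3]
width: 0.0458
```

Call:
{"api": "step_arm", "payload": {
  "steps": [
    {"jaw": 0.55, "tx": 0, "ty": 0, "tz": 0, "ax": 0, "ay": 0, "az": 0},
    {"jaw": 0.55, "tx": 0, "ty": 0, "tz": 0, "ax": 0, "ay": 0, "az": 0},
    {"jaw": 0.8, "tx": 0, "ty": 0, "tz": 0, "ax": 0, "ay": 0, "az": 0},
    {"jaw": 0.8, "tx": 0, "ty": 0, "tz": 0, "ax": 0, "ay": 0, "az": 0},
    {"jaw": 0.8, "tx": 0, "ty": 0, "tz": 0, "ax": 0, "ay": 0, "az": 0},
    {"jaw": 0.8, "tx": 0, "ty": 0, "tz": 0, "ax": 0, "ay": 0, "az": 0}
  ]
}}

```text
time: 17.25
tool_pos: [0.6278, -0.1545, 0.1458]
ee_rot: [3.141, -0.001, 0.001]
wrist_force: [0.1, 0.3, -0.1]
width: 0.0746
```

Call:
{"api": "step_arm", "payload": {
  "steps": [
    {"jaw": 0.8, "tx": 0, "ty": 0, "tz": -0.03, "ax": 0, "ay": 0, "az": 0},
    {"jaw": 0.8, "tx": 0, "ty": 0, "tz": -0.07, "ax": 0, "ay": 0, "az": 0},
    {"jaw": 1, "tx": -0.03, "ty": -0.04, "tz": -0.07, "ax": 0, "ay": 0, "az": 0},
    {"jaw": 1, "tx": -0.06, "ty": -0.08, "tz": -0.07, "ax": 0, "ay": 0, "az": 0},
    {"jaw": 1, "tx": -0.09, "ty": -0.12, "tz": -0.07, "ax": 0, "ay": 0, "az": 0},
    {"jaw": 1, "tx": -0.12, "ty": -0.16, "tz": -0.07, "ax": 0, "ay": 0, "az": 0},
    {"jaw": 1, "tx": -0.14, "ty": -0.2, "tz": -0.07, "ax": 0, "ay": 0, "az": 0},
    {"jaw": 1, "tx": -0.15, "ty": -0.24, "tz": -0.07, "ax": 0, "ay": 0, "az": 0}
  ]
}}

```text
time: 18.05
tool_pos: [0.4759, 0.0868, 0.2162]
ee_rot: [3.141, -0.002, 0.0]
wrist_force: [0.3, -0.6, 0.5]
width: 0.094
```

Call:
{"api": "step_arm", "payload": {
  "steps": [
    {"jaw": 1, "tx": -0.01, "ty": -0.04, "tz": 0.01, "ax": 0, "ay": 0, "az": 0},
    {"jaw": 1, "tx": -0.015, "ty": -0.09, "tz": 0.03, "ax": 0, "ay": 0, "az": 0},
    {"jaw": 1, "tx": -0.017, "ty": -0.13, "tz": 0.04, "ax": 0, "ay": 0, "az": 0},
    {"jaw": 1, "tx": -0.017, "ty": -0.13, "tz": 0.04, "ax": 0, "ay": 0, "az": 0},
    {"jaw": 1, "tx": -0.017, "ty": -0.13, "tz": 0.04, "ax": 0, "ay": 0, "az": 0}
  ]
}}

```text
time: 18.55
tool_pos: [0.4586, 0.2172, 0.1758]
ee_rot: [3.14, -0.001, 0.003]
wrist_force: [-0.6, 0.3, 0.5]
width: 0.0939
```

```bash
python3 -c "
from h import *
look('top',['red_tin','green_tin','slate_board']);look('wrist',['dosing_cup'],4)";ls pics
```

```text
top red_tin 0.88 [362. 152. 388. 180.] z0.169 [ 0.622  -0.1542  0.1656] [0.044 0.045 0.01 ]
top green_tin 0.59 [360. 154. 388. 183.] z0.169 [ 0.6224 -0.1542  0.1659] [0.045 0.045 0.01 ]
top slate_board 0.88 [200. 166. 256. 216.] z0.011 [0.618  0.1251 0.0097] [0.112 0.112 0.013]
18.75 [0.45971957 0.21554378 0.17690057] [ 3.14133893e+00 -3.56168315e-03 -1.97667254e-03] [ 0.33  0.    1.53 -0.    1.6   1.9 ]
wrist dosing_cup 0.81 [250. 170. 308. 232.] z0.042 [0.4638 0.2183 0.0389] [0.063 0.063 0.01 ]
wrist dosing_cup 0.75 [144. 140. 212. 202.] z0.042 [0.4973 0.3285 0.0388] [0.062 0.064 0.01 ]
wrist dosing_cup 0.63 [256. 261. 309. 324.] z0.041 [0.3475 0.2128 0.0388] [0.062 0.062 0.011]
wrist dosing_cup 0.6 [341. 172. 409. 228.] z0.042 [0.4659 0.1079 0.0389] [0.061 0.063 0.01 ]
18.85 [0.45965091 0.21560422 0.17677771] [ 3.14149434e+00 -3.32949636e-03 -2.06182865e-03] [ 0.33  0.    1.53 -0.    1.6   1.9 ]
scene0.png
t2.png
top0.png
top_12.00.png
top_18.60.png
w1.png
wrist_12.20.png
wrist_18.80.png
```

Call:
{"api": "step_arm", "payload": {
  "steps": [
    {"jaw": 1, "tx": 0.001, "ty": -0.001, "tz": 0.05, "ax": 0, "ay": -0.003, "az": -0.002},
    {"jaw": 1, "tx": 0.001, "ty": -0.001, "tz": 0.1, "ax": 0, "ay": -0.003, "az": -0.002},
    {"jaw": 1, "tx": 0.001, "ty": -0.001, "tz": 0.135, "ax": 0, "ay": -0.003, "az": -0.002},
    {"jaw": 1, "tx": 0.001, "ty": -0.001, "tz": 0.158, "ax": 0, "ay": -0.003, "az": -0.002},
    {"jaw": 1, "tx": 0.001, "ty": -0.001, "tz": 0.158, "ax": 0, "ay": -0.003, "az": -0.002},
    {"jaw": 0, "tx": 0.001, "ty": -0.001, "tz": 0.158, "ax": 0, "ay": -0.003, "az": -0.002},
    {"jaw": 0, "tx": 0.001, "ty": -0.001, "tz": 0.158, "ax": 0, "ay": -0.003, "az": -0.002},
    {"jaw": 0, "tx": 0.001, "ty": -0.001, "tz": 0.158, "ax": 0, "ay": -0.003, "az": -0.002}
  ]
}}

```text
time: 19.65
tool_pos: [0.4629, 0.217, 0.0211]
ee_rot: [-3.14, -0.004, -0.0]
wrist_force: [0.0, 0.0, -0.3]
width: 0.0737
```

Call:
{"api": "step_arm", "payload": {
  "steps": [
    {"jaw": 0, "tx": 0, "ty": 0, "tz": 0, "ax": 0, "ay": 0, "az": 0},
    {"jaw": 0, "tx": 0, "ty": 0, "tz": 0, "ax": 0, "ay": 0, "az": 0},
    {"jaw": 0, "tx": 0, "ty": 0, "tz": 0, "ax": 0, "ay": 0, "az": 0},
    {"jaw": 0, "tx": 0, "ty": 0, "tz": 0, "ax": 0, "ay": 0, "az": 0}
  ]
}}

```text
time: 20.05
tool_pos: [0.4641, 0.2174, 0.0227]
ee_rot: [-3.139, -0.007, -0.0]
wrist_force: [0.2, -1.4, 5.2]
width: 0.063
```

Call:
{"api": "step_arm", "payload": {
  "steps": [
    {"jaw": 0, "tx": 0, "ty": 0, "tz": -0.02, "ax": 0, "ay": -0.007, "az": 0},
    {"jaw": 0, "tx": 0, "ty": 0, "tz": -0.05, "ax": 0, "ay": -0.007, "az": 0},
    {"jaw": 0, "tx": 0.01, "ty": 0, "tz": -0.08, "ax": 0, "ay": -0.007, "az": 0},
    {"jaw": 0, "tx": 0.045, "ty": 0.02, "tz": -0.08, "ax": 0, "ay": -0.007, "az": 0},
    {"jaw": 0, "tx": 0.08, "ty": 0.04, "tz": -0.08, "ax": 0, "ay": -0.007, "az": 0},
    {"jaw": 0, "tx": 0.115, "ty": 0.065, "tz": -0.08, "ax": 0, "ay": -0.007, "az": 0},
    {"jaw": 0, "tx": 0.145, "ty": 0.085, "tz": -0.08, "ax": 0, "ay": -0.007, "az": 0},
    {"jaw": 0, "tx": 0.156, "ty": 0.0925, "tz": -0.08, "ax": 0, "ay": -0.007, "az": 0}
  ]
}}

```text
time: 20.85
tool_pos: [0.6212, 0.1223, 0.1024]
ee_rot: [-3.14, 0.0, -0.003]
wrist_force: [-0.6, 0.3, -1.5]
width: 0.063
```

Call:
{"api": "step_arm", "payload": {
  "steps": [
    {"jaw": 0, "tx": 0, "ty": 0, "tz": 0, "ax": 0, "ay": 0, "az": 0},
    {"jaw": 0, "tx": 0, "ty": 0, "tz": 0, "ax": 0, "ay": 0, "az": 0}
  ]
}}

```text
time: 21.05
tool_pos: [0.6201, 0.1227, 0.1013]
ee_rot: [-3.14, 0.003, -0.003]
wrist_force: [0.7, 0.5, -2.1]
width: 0.063
```

Call:
{"api": "step_arm", "payload": {
  "steps": [
    {"jaw": 0, "tx": 0, "ty": -0.002, "tz": 0.02, "ax": 0, "ay": 0.003, "az": -0.003},
    {"jaw": 0, "tx": 0, "ty": -0.002, "tz": 0.04, "ax": 0, "ay": 0.003, "az": -0.003},
    {"jaw": 0, "tx": 0, "ty": -0.002, "tz": 0.055, "ax": 0, "ay": 0.003, "az": -0.003},
    {"jaw": 0, "tx": 0, "ty": -0.002, "tz": 0.063, "ax": 0, "ay": 0.003, "az": -0.003},
    {"jaw": 0, "tx": 0, "ty": -0.002, "tz": 0.067, "ax": 0, "ay": 0.003, "az": -0.003},
    {"jaw": 0, "tx": 0, "ty": -0.002, "tz": 0.068, "ax": 0, "ay": 0.003, "az": -0.003},
    {"jaw": 0, "tx": 0, "ty": -0.002, "tz": 0.068, "ax": 0, "ay": 0.003, "az": -0.003},
    {"jaw": 0, "tx": 0, "ty": -0.002, "tz": 0.068, "ax": 0, "ay": 0.003, "az": -0.003}
  ]
}}

```text
time: 21.85
tool_pos: [0.6206, 0.1248, 0.0344]
ee_rot: [-3.14, -0.002, -0.0]
wrist_force: [-0.7, -0.1, -1.3]
width: 0.063
```

Call:
{"api": "step_arm", "payload": {
  "steps": [
    {"jaw": 0, "tx": 0, "ty": 0, "tz": 0.001, "ax": 0, "ay": 0, "az": 0},
    {"jaw": 0, "tx": 0, "ty": 0, "tz": 0.0018, "ax": 0, "ay": 0, "az": 0},
    {"jaw": 0, "tx": 0, "ty": 0, "tz": 0.0018, "ax": 0, "ay": 0, "az": 0},
    {"jaw": 0.75, "tx": 0, "ty": 0, "tz": 0.0018, "ax": 0, "ay": 0, "az": 0},
    {"jaw": 0.75, "tx": 0, "ty": 0, "tz": 0.0018, "ax": 0, "ay": 0, "az": 0},
    {"jaw": 0.95, "tx": 0, "ty": 0, "tz": 0.0018, "ax": 0, "ay": 0, "az": 0},
    {"jaw": 0.95, "tx": 0, "ty": 0, "tz": 0.0018, "ax": 0, "ay": 0, "az": 0},
    {"jaw": 0.95, "tx": 0, "ty": 0, "tz": 0.0018, "ax": 0, "ay": 0, "az": 0}
  ]
}}

```text
time: 22.65
tool_pos: [0.6206, 0.1248, 0.0327]
ee_rot: [-3.14, -0.002, -0.0]
wrist_force: [1.3, 0.2, -0.4]
width: 0.0885
```

Call:
{"api": "step_arm", "payload": {
  "steps": [
    {"jaw": 0.95, "tx": 0, "ty": 0, "tz": -0.03, "ax": 0, "ay": 0, "az": 0},
    {"jaw": 0.95, "tx": 0, "ty": 0, "tz": -0.07, "ax": 0, "ay": 0, "az": 0},
    {"jaw": 0.95, "tx": 0, "ty": 0, "tz": -0.11, "ax": 0, "ay": 0, "az": 0},
    {"jaw": 0.7, "tx": -0.02, "ty": 0.02, "tz": -0.14, "ax": 0, "ay": 0, "az": 0},
    {"jaw": 0.7, "tx": -0.05, "ty": 0.05, "tz": -0.14, "ax": 0, "ay": 0, "az": 0},
    {"jaw": 0.7, "tx": -0.085, "ty": 0.08, "tz": -0.14, "ax": 0, "ay": 0, "az": 0},
    {"jaw": 0.7, "tx": -0.12, "ty": 0.105, "tz": -0.14, "ax": 0, "ay": 0, "az": 0},
    {"jaw": 0.7, "tx": -0.148, "ty": 0.124, "tz": -0.14, "ax": 0, "ay": 0, "az": 0}
  ]
}}

```text
time: 23.45
tool_pos: [0.4706, -0.0006, 0.1724]
ee_rot: [-3.14, -0.002, -0.001]
wrist_force: [-1.0, 0.5, -0.1]
width: 0.066
```

Call:
{"api": "step_arm", "payload": {
  "steps": [
    {"jaw": 0.7, "tx": 0, "ty": 0, "tz": 0, "ax": 0, "ay": 0, "az": 0},
    {"jaw": 0.7, "tx": 0, "ty": 0, "tz": 0, "ax": 0, "ay": 0, "az": 0}
  ]
}}

```text
time: 23.65
tool_pos: [0.4707, -0.0007, 0.1729]
ee_rot: [-3.14, -0.004, -0.002]
wrist_force: [0.1, -0.2, -0.1]
width: 0.0656
```

```bash
python3 -c "
from h import *
look('top',['dosing_cup','tamper'],5);look('wrist',['tamper'],2)";ls -t pics|head -2
```

```text
top dosing_cup 0.85 [112. 232. 150. 266.] z0.040 [0.496  0.3255 0.0394] [0.062 0.063 0.015]
top dosing_cup 0.64 [211. 172. 231. 204.] z0.050 [0.6178 0.1331 0.0486] [0.064 0.043 0.012]
top dosing_cup 0.59 [168. 304. 204. 341.] z0.040 [0.3455 0.2108 0.0382] [0.062 0.063 0.011]
top tamper 0.65 [279. 261. 294. 264.] z0.023 [0.4564 0.0025 0.0203] [0.01  0.032 0.009]
top tamper 0.42 [351. 160. 379. 189.] z0.122 [ 0.6187 -0.1503  0.1199] [0.044 0.044 0.012]
23.8 [ 4.71523529e-01 -1.69136925e-05  1.72430480e-01] [-3.14001957e+00 -2.56672391e-03  2.00389592e-04] [-0.12 -0.08  1.62  0.    1.6   1.45]
wrist tamper 0.82 [259. 179. 297. 230.] z0.084 [0.4764 0.0033 0.081 ] [0.027 0.028 0.01 ]
23.9 [4.71391593e-01 3.16226276e-05 1.72198048e-01] [-3.14009991e+00 -1.85110213e-03  4.99484398e-04] [-0.12 -0.08  1.62  0.    1.6   1.45]
wrist_23.85.png
top_23.70.png
```

Call:
{"api": "step_arm", "payload": {
  "steps": [
    {"jaw": 0.7, "tx": 0.002, "ty": -0.0015, "tz": 0.04, "ax": 0, "ay": -0.002, "az": 0},
    {"jaw": 0.7, "tx": 0.002, "ty": -0.0015, "tz": 0.08, "ax": 0, "ay": -0.002, "az": 0},
    {"jaw": 0.7, "tx": 0.002, "ty": -0.0015, "tz": 0.105, "ax": 0, "ay": -0.002, "az": 0},
    {"jaw": 0.7, "tx": 0.002, "ty": -0.0015, "tz": 0.12, "ax": 0, "ay": -0.002, "az": 0},
    {"jaw": 0.7, "tx": 0.002, "ty": -0.0015, "tz": 0.12, "ax": 0, "ay": -0.002, "az": 0},
    {"jaw": 0, "tx": 0.002, "ty": -0.0015, "tz": 0.12, "ax": 0, "ay": -0.002, "az": 0},
    {"jaw": 0, "tx": 0.002, "ty": -0.0015, "tz": 0.12, "ax": 0, "ay": -0.002, "az": 0},
    {"jaw": 0, "tx": 0.002, "ty": -0.0015, "tz": 0.12, "ax": 0, "ay": -0.002, "az": 0}
  ]
}}

```text
time: 24.7
tool_pos: [0.4748, 0.0017, 0.0536]
ee_rot: [-3.14, -0.003, 0.001]
wrist_force: [0.4, 0.9, -0.3]
width: 0.0452
```

Call:
{"api": "step_arm", "payload": {
  "steps": [
    {"jaw": 0, "tx": 0, "ty": 0, "tz": 0, "ax": 0, "ay": 0, "az": 0},
    {"jaw": 0, "tx": 0, "ty": 0, "tz": 0, "ax": 0, "ay": 0, "az": 0},
    {"jaw": 0, "tx": 0, "ty": 0, "tz": 0, "ax": 0, "ay": 0, "az": 0},
    {"jaw": 0, "tx": 0, "ty": 0, "tz": 0, "ax": 0, "ay": 0, "az": 0},
    {"jaw": 0, "tx": 0, "ty": 0, "tz": 0, "ax": 0, "ay": 0, "az": 0}
  ]
}}

```text
time: 25.2
tool_pos: [0.4756, 0.0017, 0.0546]
ee_rot: [-3.14, -0.005, 0.001]
wrist_force: [-0.2, -0.3, 5.8]
width: 0.0292
```

Call:
{"api": "step_arm", "payload": {
  "steps": [
    {"jaw": 0, "tx": 0, "ty": 0, "tz": -0.03, "ax": 0, "ay": -0.005, "az": 0},
    {"jaw": 0, "tx": 0, "ty": 0, "tz": -0.06, "ax": 0, "ay": -0.005, "az": 0},
    {"jaw": 0, "tx": 0.01, "ty": -0.01, "tz": -0.09, "ax": 0, "ay": -0.005, "az": 0},
    {"jaw": 0, "tx": 0.04, "ty": -0.035, "tz": -0.09, "ax": 0, "ay": -0.005, "az": 0},
    {"jaw": 0, "tx": 0.07, "ty": -0.06, "tz": -0.09, "ax": 0, "ay": -0.005, "az": 0},
    {"jaw": 0, "tx": 0.1, "ty": -0.085, "tz": -0.09, "ax": 0, "ay": -0.005, "az": 0},
    {"jaw": 0, "tx": 0.13, "ty": -0.11, "tz": -0.09, "ax": 0, "ay": -0.005, "az": 0},
    {"jaw": 0, "tx": 0.144, "ty": -0.123, "tz": -0.09, "ax": 0, "ay": -0.005, "az": 0}
  ]
}}

```text
time: 26.0
tool_pos: [0.6198, 0.1265, 0.1425]
ee_rot: [-3.14, 0.004, 0.002]
wrist_force: [-0.6, -0.6, -2.8]
width: 0.0294
```

Call:
{"api": "step_arm", "payload": {
  "steps": [
    {"jaw": 0, "tx": 0, "ty": 0, "tz": 0, "ax": 0, "ay": 0, "az": 0},
    {"jaw": 0, "tx": 0, "ty": 0, "tz": 0, "ax": 0, "ay": 0, "az": 0},
    {"jaw": 0, "tx": 0, "ty": 0, "tz": 0, "ax": 0, "ay": 0, "az": 0}
  ]
}}

```text
time: 26.3
tool_pos: [0.6185, 0.1256, 0.1413]
ee_rot: [-3.141, 0.007, 0.001]
wrist_force: [-0.4, -0.3, -3.0]
width: 0.0291
```

```bash
python3 -c "
from h import *
look('wrist',['dosing_cup','tamper'],2)
p,_=snapshot('scene');a=p[150:260,280:420]
w=cv2.imread(sorted(__import__('glob').glob('pics/wrist_2*'))[-1])
a=cv2.resize(a[...,::-1],(534,420));cv2.imwrite('pics/c1.png',cv2.resize(np.hstack([a,w]),None,fx=.72,fy=.72))"
```

```text
wrist dosing_cup 0.95 [ 65. 277. 141. 320.] z0.041 [0.5123 0.3278 0.0387] [0.037 0.063 0.011]
wrist dosing_cup 0.87 [271. 304. 320. 371.] z0.042 [0.4663 0.1099 0.0392] [0.064 0.053 0.01 ]
26.45 [0.61917752 0.12564773 0.14275521] [-3.14057129e+00  4.03708924e-03  1.09124899e-03] [0.11 0.29 1.27 0.   1.58 1.68]
```

View pics/c1.png

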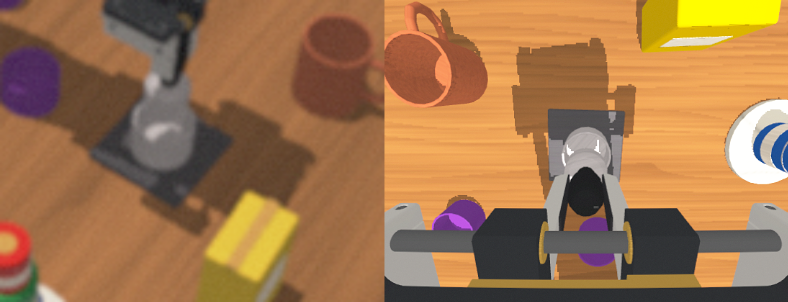

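The tamper hangs upright straight above the steel cup, which stands on the slate. I'm lowering it now.

Call:
{"api": "step_arm", "payload": {
  "steps": [
    {"jaw": 0, "tx": 0.0005, "ty": 0.001, "tz": 0.015, "ax": 0, "ay": 0.005, "az": 0},
    {"jaw": 0, "tx": 0.0005, "ty": 0.001, "tz": 0.03, "ax": 0, "ay": 0.005, "az": 0},
    {"jaw": 0, "tx": 0.0005, "ty": 0.001, "tz": 0.045, "ax": 0, "ay": 0.005, "az": 0},
    {"jaw": 0, "tx": 0.0005, "ty": 0.001, "tz": 0.057, "ax": 0, "ay": 0.005, "az": 0},
    {"jaw": 0, "tx": 0.0005, "ty": 0.001, "tz": 0.065, "ax": 0, "ay": 0.005, "az": 0},
    {"jaw": 0, "tx": 0.0005, "ty": 0.001, "tz": 0.07, "ax": 0, "ay": 0.005, "az": 0},
    {"jaw": 0, "tx": 0.0005, "ty": 0.001, "tz": 0.0725, "ax": 0, "ay": 0.005, "az": 0},
    {"jaw": 0, "tx": 0.0005, "ty": 0.001, "tz": 0.0725, "ax": 0, "ay": 0.005, "az": 0}
  ]
}}

```text
time: 27.3
tool_pos: [0.6197, 0.1249, 0.0704]
ee_rot: [-3.14, -0.001, 0.001]
wrist_force: [0.3, -0.5, -3.3]
width: 0.0294
```

Call:
{"api": "step_arm", "payload": {
  "steps": [
    {"jaw": 0, "tx": 0, "ty": 0, "tz": 0.001, "ax": 0, "ay": 0, "az": 0},
    {"jaw": 0, "tx": 0, "ty": 0, "tz": 0.002, "ax": 0, "ay": 0, "az": 0},
    {"jaw": 0, "tx": 0, "ty": 0, "tz": 0.002, "ax": 0, "ay": 0, "az": 0},
    {"jaw": 0.4, "tx": 0, "ty": 0, "tz": 0.002, "ax": 0, "ay": 0, "az": 0},
    {"jaw": 0.4, "tx": 0, "ty": 0, "tz": 0.002, "ax": 0, "ay": 0, "az": 0},
    {"jaw": 0.7, "tx": 0, "ty": 0, "tz": 0.002, "ax": 0, "ay": 0, "az": 0},
    {"jaw": 0.7, "tx": 0, "ty": 0, "tz": 0.002, "ax": 0, "ay": 0, "az": 0},
    {"jaw": 0.7, "tx": 0, "ty": 0, "tz": 0.002, "ax": 0, "ay": 0, "az": 0}
  ]
}}

```text
time: 28.1
tool_pos: [0.6198, 0.1249, 0.0687]
ee_rot: [-3.14, -0.002, 0.001]
wrist_force: [-0.6, -0.2, -0.1]
width: 0.0584
```

Call:
{"api": "step_arm", "payload": {
  "steps": [
    {"jaw": 0.7, "tx": 0, "ty": 0, "tz": -0.03, "ax": 0, "ay": 0, "az": 0},
    {"jaw": 0.7, "tx": 0, "ty": 0, "tz": -0.07, "ax": 0, "ay": 0, "az": 0},
    {"jaw": 0.7, "tx": 0, "ty": 0, "tz": -0.11, "ax": 0, "ay": 0, "az": 0},
    {"jaw": 0.7, "tx": -0.04, "ty": 0, "tz": -0.15, "ax": 0, "ay": 0, "az": 0},
    {"jaw": 0.7, "tx": -0.08, "ty": 0, "tz": -0.15, "ax": 0, "ay": 0, "az": 0},
    {"jaw": 0.7, "tx": -0.12, "ty": 0, "tz": -0.15, "ax": 0, "ay": 0, "az": 0},
    {"jaw": 0.7, "tx": -0.17, "ty": 0, "tz": -0.15, "ax": 0, "ay": 0, "az": 0},
    {"jaw": 0.7, "tx": -0.22, "ty": 0, "tz": -0.15, "ax": 0, "ay": 0, "az": 0}
  ]
}}

```text
time: 28.9
tool_pos: [0.3978, 0.1244, 0.2183]
ee_rot: [-3.14, -0.002, 0.001]
wrist_force: [0.1, -0.4, 0.9]
width: 0.0655
```

Call:
{"api": "step_arm", "payload": {
  "steps": [
    {"jaw": 0.7, "tx": -0.05, "ty": 0, "tz": 0, "ax": 0, "ay": 0, "az": 0},
    {"jaw": 0.7, "tx": -0.07, "ty": 0, "tz": 0, "ax": 0, "ay": 0, "az": 0},
    {"jaw": 0.7, "tx": -0.07, "ty": 0, "tz": 0, "ax": 0, "ay": 0, "az": 0},
    {"jaw": 0.7, "tx": -0.07, "ty": 0, "tz": 0, "ax": 0, "ay": 0, "az": 0}
  ]
}}

```text
time: 29.3
tool_pos: [0.3282, 0.1244, 0.2187]
ee_rot: [-3.14, -0.005, 0.001]
wrist_force: [0.9, -0.4, -0.3]
width: 0.0659
```

```bash
python3 -c "
from h import *
look('top',['dosing_cup','tamper','slate_board','red_tin','green_tin','blue_tin','coffee_carton','mug','bean_jar'],2)
look('scene',['tamper','red_tin','green_tin','blue_tin'])
a=cv2.imread(sorted(__import__('glob').glob('pics/top_2*'))[-1])[80:280,100:450]
b=cv2.imread(sorted(__import__('glob').glob('pics/scene_*'))[-1])[120:350,180:440]
cv2.imwrite('pics/f.png',np.hstack([cv2.resize(a,(430,400)),cv2.resize(b,(370,400))]))"
```

```text
top dosing_cup 0.86 [113. 228. 153. 265.] z0.040 [0.496  0.3253 0.0388] [0.062 0.063 0.012]
top dosing_cup 0.69 [213. 169. 243. 205.] z0.052 [0.6163 0.1237 0.0488] [0.061 0.061 0.01 ]
top tamper 0.81 [215. 175. 237. 198.] z0.097 [0.6177 0.1235 0.0942] [0.027 0.026 0.011]
top red_tin 0.68 [361. 150. 386. 183.] z0.169 [ 0.6223 -0.1544  0.1669] [0.046 0.045 0.012]
top green_tin 0.77 [351. 160. 377. 190.] z0.121 [ 0.6199 -0.1487  0.1191] [0.046 0.041 0.011]
top blue_tin 0.85 [349. 169. 374. 194.] z0.072 [ 0.6178 -0.1481  0.0703] [0.049 0.049 0.012]
top coffee_carton 0.58 [258.  81. 304. 133.] z0.121 [0.7784 0.0087 0.119 ] [0.058 0.086 0.012]
top mug 0.57 [122. 105. 167. 164.] z0.083 [0.7231 0.2984 0.0812] [0.082 0.075 0.013]
top bean_jar 0.76 [394. 110. 442. 158.] z0.110 [ 0.7152 -0.2763  0.1083] [0.062 0.062 0.012]
29.8 [0.32802896 0.12427909 0.21795261] [-3.14034884e+00 -1.59560617e-03  7.37403358e-04] [ 0.2  -0.37  1.77  0.    1.75  1.77]
scene tamper 0.8 [332. 182. 346. 204.] z0.098 [0.617  0.1213 0.0969] [0.027 0.027 0.014]
scene red_tin 0.58 [270. 227. 291. 254.] z0.170 [ 0.6215 -0.1564  0.1673] [0.045 0.047 0.01 ]
scene green_tin 0.85 [271. 244. 291. 269.] z0.123 [ 0.6291 -0.1592  0.1226] [0.045 0.051 0.012]
scene blue_tin 0.8 [271. 260. 297. 284.] z0.071 [ 0.6325 -0.1645  0.0695] [0.047 0.047 0.012]
30.05 [0.32779122 0.12430972 0.21815596] [-3.14020239e+00 -2.29289672e-03  9.31881527e-04] [ 0.2  -0.38  1.77  0.    1.75  1.77]
```

View pics/f.png

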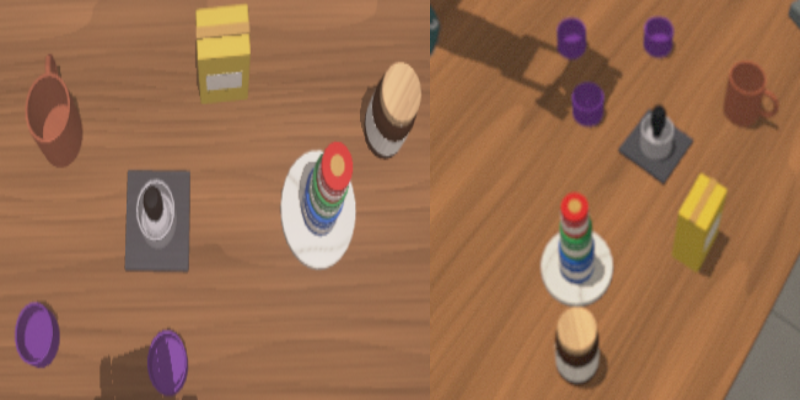

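The picture shows the three tins stacked on the marble and the tamper upright inside the cup on the slate. The carton, mug and jar have not moved, and the arm is clear of everything. I'm handing in.

```bash
python3 -c "
from bench import *
print(close_job())"
```

```text
the job is handed in; nothing more can be done
None
```

The display is set up and I handed the job in at about 30 s. `close_job()` gave no verdict, so the figures below come from my own camera checks.

- **Tins:** I stacked blue, green and red on the marble board. Blue measured within about 1 mm of the board centre. Green was about 1 mm off blue, and red about 3 mm off green. The red top is at 0.169 m, against about 0.168 m expected.
- **Cup and tamper:** The steel cup is about 2 mm from the slate centre. The tamper stands upright in it, about 1–2 mm off the cup's axis, with its top at 0.097–0.098 m, as it should be on the cup floor.
- **Bystanders:** The carton and jar measured within 2 mm of where they started. The mug read about 3 mm off, which I put down to its handle being counted in the outline. The gripper was clear of everything.
- **Checks that disagreed:** In the last pictures the outlines of the blue and green tins were partly hidden by the tins above. Their apparent centres there were off by up to about 13 mm, so I relied on the clear views taken right after each placing. The wrist camera read about 2–3 mm further forward (x) than the top camera.
- **Refused move:** My first move call was refused because it left out the `ax` and `ay` values. Nothing moved.

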